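Load a wooden block into the sanding jig and swing its clamp arm shut

ROBOT

A 6-joint arm with a two-finger parallel gripper is mounted at the origin on a cart in front of the work surface, level with it; the furniture and walls round the work are solid. World frame = base frame: x ahead of the robot, y to its left, z up, the work surface at z = 0. Lengths are in mm, angles in rad, forces in N, time in s.
With the tool pointing down it reaches from about 250 to 725 mm from the base axis. Payload 9.7 kg.
Tool frame: the origin (TCP) lies at the very end of the fingers, on their centre line; the grasp point (between the pads) lies 19 mm behind it; x points along the fingers, y is the direction in which the jaws open and shut, and the axes are right-handed (so a half turn about x gives the same grasp; the last joint's range is limited). The gripper opens to 85 mm and grips with 20 to 120 N. Pads are 22 mm wide; open, the fingers measure 114 mm over their backs; the gripper's body (76 mm by 85 mm) begins 54 mm behind the grasp point. The pads swing forward as they close: fully open they stand 13 mm farther back than shut.
Start: joints at [-1.217, 0.087, 0.176, 1.66, 0, 1.571], TCP at [190.553, -515.933, 231.284] pointing down, gripper open.
Joint ranges: [-3.13, 3.13], [-0.85, 1.81], [-1.15, 1.24], [-2.2, 2.28], [-1.44, 1.52], [-3.14, 3.14]. Speed limits (rad/s): [2.22, 2.22, 2.57, 3.14, 3.14, 3.14].

INTERFACE

Orientations are given as a unit quaternion [w, x, y, z].
In Python, from rig import state, snapshot, camera_model, job_done gives the robot as it stands.
- The arm moves only by the tool arm_command, never from a script. Its argument "series" is a list of rows, each a list of 2 entries, a list of its own where there are three numbers: the shift along the world's x, y, z in m, then the turn about the world's z in degrees. In form: [[[tx, ty, tz], twist], ...]. A call has 1 to 12 rows; each row shifts and turns the pose as measured when the row begins; what a row does not reach is not made up. A row lasts 1/8 s, in which the tool goes at most 62.5 mm and 10.7 degrees, less where a joint would pass 70% of its speed; a pose out of reach is approached as far as the arm can. A call is refused whole if a number of a shift passes 0.0625 or a number of a turn 10.7, either way. A call with a gripper value outside its range is refused whole. "claw" is the opening in per cent of the stroke, from 0 (shut) to 100 (fully open), set as the call begins (left out, the last holds). The fingers move at their own pace and stop on an object; "grip_force" is the grip in N (left out, the last holds). Time passes only in rows, so rows that do not move let the fingers close. It gives the time, the measured TCP pose, the force and the opening at its end, in the units of the state.
- state(): the state, without advancing time (a new reading comes with each control period).
- snapshot(name): name is "scene" or "top" or "wrist"; returns (picture, depth): 480x640x3 uint8, blue, green, red; 480x640 float32, mm along the optical axis (not along the pixel's ray), 0 where there is no reading.
- camera_model(name): a dict with "fx", "fy", "cx", "cy" (pixels), "R" (3x3) and "t" (3): a world point X has camera coordinates R X + t; the wrist camera has in their place "mount" (4x4, takes a point from camera to tool coordinates, whose origin is the TCP and whose axes are the tool frame's). Camera axes: x right, y down, z forward; pixel columns grow to the right and rows downward; lengths in mm; the calibration is good to about 2 mm. A picture is of the moment at which its call begins: read the wrist's pose just before it. camera_model takes no time and is no camera call.
- job_done(): hands the job in, once; it reports no verdict.
The state is a dict: "clock": time; "joint_positions": joint angles; "dq": joint speeds; "effort": joint torques, N m; "ee_pos": TCP position; "eef_rot": TCP orientation; "force": force on the tool from outside, world axes, zero at the start; "moment": the same for the moment, N m; "width": opening from 0.0 (shut) to 1.0 (fully open).
Only numpy, scipy, OpenCV 4.12 (cv2) and the standard library are available. Lean on these libraries where they do the work, as an engineer would, in place of code of your own. Each camera call takes 0.05 s, during which the arm holds its last target. There are 200 camera calls.

TASK

Load the sanding jig without gripping or lifting anything: with the fingertips, push the wooden block that stands on the jig's board along the board into the nest until it is fully home, flat against the tall back stop, while the clamp arm is still open. Then push the clamp arm round with a fingertip until it is fully shut against its catch behind the block, and take the hand away. Leave the spare blocks and the abrasive roll where they are.

Things in the scene. Friction and masses are not known exactly. Their poses are not given: they have to be found in the camera images.
- jig: Fixed plywood sanding jig lying on the bench top. Origin: underside of its board, below the nest; jig x is the push into the nest (away from the robot within 0.3 rad), y to its left, z up. The board is 12 mm thick (top at z = 12 mm), x -190 to +70, y -100 to +100 mm. Only the clamp arm on it can move.
- nest (a point): Middle of the nest, on top of the board: jig (0, 0, 12 mm). Two side rails 10 mm tall run from jig x = -41 to +19 mm, inner faces at y = -29 and +29 mm. The block is home when its centre is 5 mm beyond this point in jig +x.
- back_stop (a point): Top middle of the face of the wooden back stop, jig (19, 0, 62 mm). The face is upright, looks to jig -x, 110 mm wide and 50 mm tall above the board.
- lead_in (a point): Middle of the open mouth, on the board: jig (-81, 0, 12 mm). From here flared rails, 10 mm tall, about 90 mm apart inside, narrow to the nest's side rails at x = -41 mm.
- catch (a point): Top of the face of the dark steel catch post that the shut arm rests against, jig (-13, -62, 64 mm). The post is 52 mm tall above the board, reaches 8 mm in +x from here, and stands on a foot 21 mm tall, jig x -25 to +9 mm.
- work_block: Tapered hardwood block to load: 28 mm (its x), 50 mm (its y, at the foot; narrower at the top), 64 mm tall, about 50 g, loose. Origin: centre of its underside. Starts on the board 90 to 130 mm before the nest, up to 15 mm off its middle line, turned up to 0.2 rad, its 28 mm along the push. It topples if pushed higher than about 20 mm above the board, and may swivel if pushed at one narrow spot.
- clamp_pivot (a point): Fixed point on the upright pivot axis of the clamp arm, level with the bar's top: jig (-20, +64, 62 mm), so 50 mm above the board.
- clamp_end (a point): Top of the clamp arm, at the middle of its red plastic end, 150 mm from the pivot axis; moves with the arm. The red end is 18 mm wide and 20 mm tall (32 to 52 mm above the board) and spans 130 to 170 mm from the pivot.
- clamp_arm (a joint): Clamp arm, rad: 0 = shut, lying along jig -y against the catch (end of travel); grows as it opens, clockwise from above (1.57: points along jig -x); starts at 1.75 to 2.3, at most 2.5. Level aluminium bar 14 mm wide, 34 to 50 mm above the board, clear of the rails; stays where left; about 1 N at its end turns it. Shut, it lies 4 mm behind the home block.
- spare_block_a: Spare tapered wooden block, 28x50x64 mm, loose, standing on the bench to the right of the jig; a bystander, not to be moved. Origin under its centre.
- spare_block_b: Spare tapered wooden block, 28x50x64 mm, loose, standing on the bench to the right of the jig; a bystander, not to be moved. Origin under its centre.
- spare_block_c: Spare tapered wooden block, 28x50x62 mm, loose, standing on the bench to the right of the jig; a bystander, not to be moved. Origin under its centre.
- abrasive_roll: Dark roll of abrasive, 69 mm across, 50 mm tall, loose, on the bench to the left of the jig; a bystander, not to be moved. Origin under its centre.
There are look-alikes about, which are no part of the job. What is shaped like the work_block but green is not meant.

How it is judged (in metres and radians):
On the way:
1. the block stands fully home in the nest while the clamp arm is still open (x of work_block in the frame of jig above 0.0015 m and y of work_block in the frame of jig between -0.007 and 0.007 m and angle between the x axis of work_block and the x axis of jig, either way round below 0.12 rad and angle between work_block's own z axis and vertical below 0.08 rad and value of joint clamp_arm above 0.8 rad), for 0.2 s.
At the end, for the whole second after the job is handed in: The block stands upright in the nest, within 3.5 mm of the back stop, within 7 mm of the nest's middle line and square to it within 0.12 rad; the clamp arm is within 0.05 rad of fully shut; all at rest (x of work_block in the frame of jig above 0.0015 m and y of work_block in the frame of jig between -0.007 and 0.007 m and angle between the x axis of work_block and the x axis of jig, either way round below 0.12 rad and angle between work_block's own z axis and vertical below 0.08 rad and value of joint clamp_arm below 0.05 rad and linear speed of work_block below 0.02 m/s); the robot touches nothing.
It fails at once if the block is lifted off the board (more than 15 mm) (z of work_block in the frame of jig above 0.027 m).
It fails at once if the block is tipped over (angle between work_block's own z axis and vertical above 0.6 rad).
It fails at once if a spare block or the abrasive roll is moved more than 15 mm (distance of any of spare_block_a, spare_block_b, spare_block_c, abrasive_roll from where it was at the start of the episode above 0.015 m).
It also fails if it takes over 58 s, if anything falls off the work surface, if the arm or the gripper's body presses on something with over 40 N, if the wrist force passes 120 N, or if a joint passes its speed limit or range.

## Working session

There is one attempt and no reset: what is moved stays moved. The work goes in short steps, Python scripts to look and compute and a tool call to move; the robot and the scene stay as the last step left them, time stands still between calls to the robot, and variables do not carry over. Pictures are saved under pics/ and viewed, about 8 in all and at most 12, crops included, and the job is handed in when it is done.

Besides the shell and the picture viewer there is one more tool, called as name(argument=value, ...), one argument or row to a line, values as JSON. arm_command: Moves the arm, as the interface text tells. Its arguments: {"type":"object","properties":{"series":{"type":"array","items":{"type":"array"}},"claw":{"type":"number"},"grip_force":{"type":"number"}},"required":["series"]}

```bash
mkdir -p pics; ls; cat > h.py <<'E'
import numpy as np, cv2
from rig import state, snapshot, camera_model, job_done
def world(cam,uv,d):
    m=camera_model(cam); u,v=uv
    c=np.array([(u-m['cx'])/m['fx']*d,(v-m['cy'])/m['fy']*d,d])
    return np.array(m['R']).T@(c-np.array(m['t']))
def cloud(cam,d):
    m=camera_model(cam); v,u=np.mgrid[:480,:640]
    c=np.stack([(u-m['cx'])/m['fx']*d,(v-m['cy'])/m['fy']*d,d],-1)
    return (c-np.array(m['t']))@np.array(m['R'])
E
python3 - <<'E'
from h import *
s=state(); print(s)
p,d=snapshot("top"); cv2.imwrite("pics/top1.png",p); np.save("top1.npy",d)
q,e=snapshot("scene"); cv2.imwrite("pics/scene1.png",q); np.save("scene1.npy",e)
E
```

```text
pics
{'clock': 0.0, 'joint_positions': array([-1.21699219e+00,  8.74541704e-02,  1.75127700e-01,  1.65979885e+00,
       -4.15478506e-06,  1.57077856e+00]), 'dq': array([-0.00199939, -0.001626  , -0.00135043,  0.0001391 ,  0.00109681,
       -0.00176529]), 'effort': array([-2.67953851e-06, -5.20370579e+01,  4.64821100e+01,  1.56774156e-02,
        1.37113107e-04, -3.81585664e-05]), 'ee_pos': array([ 190.47654861, -515.71711073,  230.58301489]), 'eef_rot': array([-0.12398112, -0.695986  , -0.12490568,  0.69615426]), 'force': array([ 0.03414022,  0.53314557, -0.01170195]), 'moment': array([ 0.03577139,  0.00134012, -0.02351722]), 'width': 0.9982448117748249}
```

View pics/top1.png

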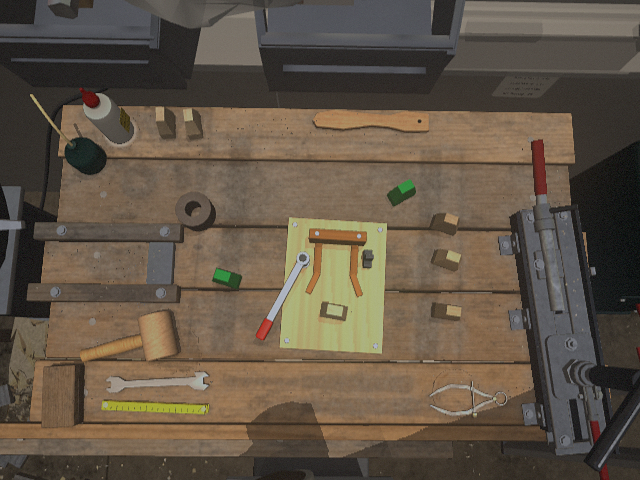

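View pics/scene1.png

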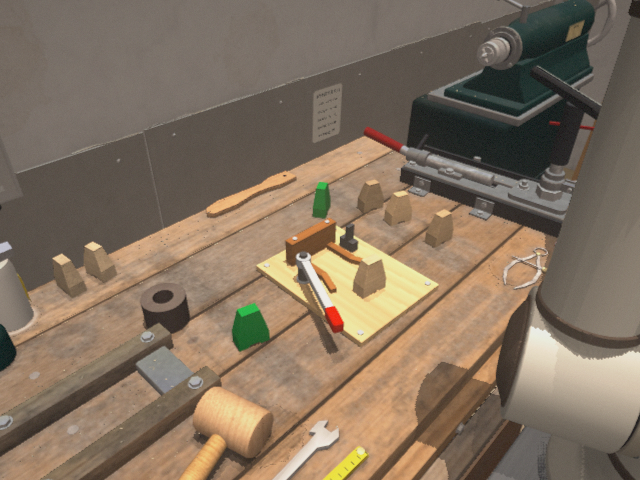

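Top view: the work block is on the board at (333,311). The green blocks at (402,192) and (227,278) are decoys, the spares are at (445,222), (447,259) and (446,312), and the roll is at (194,210). The clamp's red end is at (263,328), its pivot at (303,259) and the catch at (368,259). Only the block at (333,311) is plain wood standing on the jig board, so it's the one meant. I'll confirm that in a crop and measure it.

```bash
python3 - <<'E'
from h import *
p=cv2.imread("pics/top1.png"); d=np.load("top1.npy")
W=cloud("top",d)
cv2.imwrite("pics/crop1.png",cv2.resize(p[205:365,240:400],None,fx=3.7,fy=3.7,interpolation=cv2.INTER_CUBIC))
hsv=cv2.cvtColor(p,cv2.COLOR_BGR2HSV)
for n,(u,v) in dict(board=(300,330),bench=(250,380),block=(335,309),pivot=(303,259),red=(263,328),stop=(337,236),catch=(368,253)).items(): print(n,W[v,u].round(1),hsv[v,u])
# board mask by height in window
reg=np.zeros(d.shape,bool); reg[205:365,265:400]=1
z=W[...,2]
b=reg&(hsv[...,0]>22)&(hsv[...,0]<35)&(hsv[...,1]>60)&(hsv[...,2]>150)&(abs(z-12)<6)
b8=cv2.morphologyEx(b.astype(np.uint8),cv2.MORPH_OPEN,np.ones((3,3)))
pts=W[b8>0]; print(len(pts),"board z",np.median(pts[:,2]))
r=cv2.minAreaRect(pts[:,:2].astype(np.float32)); print("board rect",r,cv2.boxPoints(r).round(1).tolist())
def rect(n,m):
    q=W[m]; 
    if len(q)>3: print(n,len(q),q.mean(0).round(1),cv2.minAreaRect(q[:,:2].astype(np.float32)))
win=np.zeros(d.shape,bool); win[295:325,315:355]=1
rect("block top",win&(z>68)); rect("blk all",win&(z>25))
win=np.zeros(d.shape,bool); win[225:248,300:372]=1
rect("stop top",win&(z>56))
win=np.zeros(d.shape,bool); win[245:345,250:315]=1
rect("arm",win&(z>50)); rect("red",win&(z>50)&(hsv[...,1]>150)&((hsv[...,0]<8)|(hsv[...,0]>172)))
win=np.zeros(d.shape,bool); win[245:272,360:378]=1
rect("catch",win&(z>50))
E
```

```text
board [426.9  23.9  14. ] [ 26  92 174]
bench [331.  119.2   0.5] [ 13  96 130]
block [464.7 -41.3  73.9] [ 36  61 181]
pivot [557.4  18.8  70.2] [20 25 93]
red [429.3  90.6  63.5] [  4 186 174]
stop [604.1 -45.2  59.9] [ 14 162 156]
catch [ 575.9 -106.9   35.7] [23 33 94]
9325 board z 12.016104407020745
board rect ((518.3226928710938, -41.742591857910156), (197.9928436279297, 258.4243469238281), 87.10604095458984) [[384.29998779296875, -134.10000610351562], [642.4000244140625, -147.10000610351562], [652.4000244140625, 50.599998474121094], [394.29998779296875, 63.70000076293945]]
block top 195 [463.1 -39.5  80.1] ((441.7918701171875, -32.24436569213867), (34.64004135131836, 69.837890625), 69.9523696899414)
blk all 385 [461.9 -38.9  64.9] ((443.58270263671875, -35.817596435546875), (50.4294548034668, 69.21149444580078), 78.08924865722656)
stop top 623 [604.7 -45.9  70.8] ((517.7689819335938, -47.69533920288086), (204.29263305664062, 109.18385314941406), 0.8970289826393127)
arm 886 [489.8  54.7  83.3] ((491.96649169921875, 54.10012435913086), (160.60171508789062, 107.01490783691406), 3.3464670181274414)
red 195 [427.5  88.6  68.1] ((414.20416259765625, 50.496273040771484), (102.15148162841797, 38.053611755371094), 70.3273696899414)
catch 47 [ 559.1 -101.4  102.9] ((495.59832763671875, -53.68586349487305), (16.602968215942383, 188.75851440429688), 53.34628677368164)
```

View pics/crop1.png

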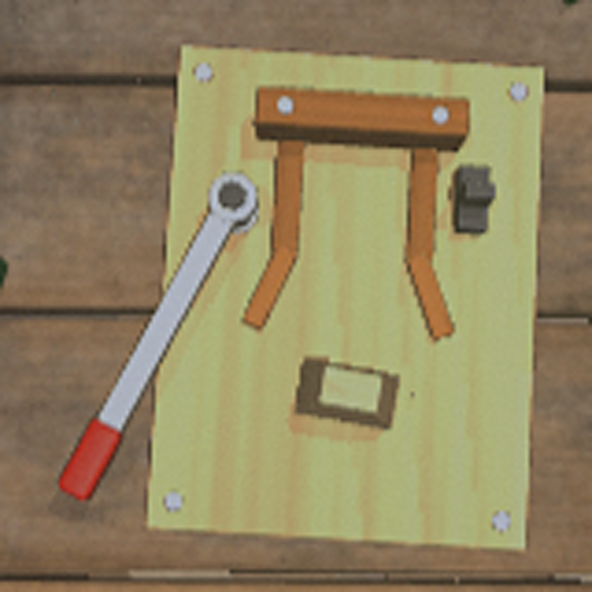

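The crop confirms it: a tan block on the board, open clamp to the left, catch to the right. Next I'll intersect pixel rays with known heights, since the depth readings are noisy at edges.

```bash
cat >> h.py <<'E'
from scipy.spatial.transform import Rotation as Rot
def ray(uv,z,cam="top"):
    m=camera_model(cam); R=np.array(m['R']); o=-R.T@np.array(m['t'])
    v=R.T@np.array([(uv[0]-m['cx'])/m['fx'],(uv[1]-m['cy'])/m['fy'],1]); return (o+v*(z-o[2])/v[2])[:2]
O=np.array([578.2,-44.7]); A=-0.0505
J=np.array([[np.cos(A),-np.sin(A)],[np.sin(A),np.cos(A)]])
toj=lambda w:J.T@(np.asarray(w)[:2]-O)
tow=lambda j:O+J@np.asarray(j,float)
def yaw(s=None):
    s=s or state(); q=s['eef_rot']; M=Rot.from_quat([q[1],q[2],q[3],q[0]]).as_matrix()
    return np.degrees(np.arctan2(M[1,1],M[0,1])),M
E
python3 - <<'E'
from h import *
c=lambda x,y:(240+(x+.5)/3.7-.5,205+(y+.5)/3.7-.5)
def show(n,l,z):
    P=np.array([toj(ray(c(*q),z)) for q in l]); print(n,P.round(1).tolist(),'mean',P.mean(0).round(1))
show('board',[(183,46),(543,68),(525,549),(147,527)],12)
show('blk top',[(325,362),(382,372),(378,411),(320,402)],76)
show('blk foot near L,R, farR',[(295,412),(390,430),(398,376)],12)
show('stop top near edge',[(257,122),(467,133)],62)
show('pivot, ',[(232,195)],64); show('red corners',[(92,420),(121,432),(90,499),(60,487)],64)
show('catch top',[(474,187)],64)
print(yaw()[0], yaw()[1].round(2).tolist(),'jig y dir',np.degrees(A)+90)
E
```

```text
board [[68.6, 97.8], [68.6, -99.0], [-189.2, -99.1], [-189.4, 98.5]] mean [-60.3  -0.5]
blk top [[-102.6, 12.1], [-105.8, -16.3], [-125.1, -15.4], [-122.4, 13.5]] mean [-114.    -1.5]
blk foot near L,R, farR [[-125.4, 25.0], [-131.9, -25.5], [-103.3, -28.3]] mean [-120.2   -9.6]
stop top near edge [[19.1, 53.7], [20.0, -54.5]] mean [19.5 -0.4]
pivot,  [[-19.9, 64.0]] mean [-19.9  64. ]
red corners [[-137.4, 126.2], [-142.5, 111.3], [-176.1, 124.1], [-171.2, 139.4]] mean [-156.8  125.3]
catch top [[-8.2, -59.1]] mean [ -8.2 -59.1]
-69.72728263334848 [[-0.0, 0.35, -0.94], [0.0, -0.94, -0.35], [-1.0, -0.0, -0.0]] jig y dir 87.10656313458934
```

arm_command(
  series=[
    [[0.018,0.04,0],-4],
    [[0.018,0.04,0],-4],
    [[0.018,0.04,0],-4],
  ],
  claw=20,
)

```text
clock: 0.48
ee_pos: [244.3, -394.2, 228.1]
eef_rot: [-0.046, -0.705, -0.049, 0.706]
force: [0.7, 0.3, 0.5]
width: 0.379
```

```bash
python3 - <<'E'
from h import *
s=state(); print(s['joint_positions'].round(3),yaw(s)[0],s['ee_pos'],s['width'],tow([-168,-1.5]))
E
```

```text
[-1.017e+00 -1.150e-01 -3.000e-02  1.661e+00  1.000e-03  1.991e+00] -82.3072849701647 [ 244.27696643 -394.15050315  228.11924795] 0.3792686783695562 [410.33845767 -37.71769331]
```

arm_command(
  series=[
    [[0.014,0.03,0],10.6],
    [[0.014,0.03,0],10.6],
    [[0.014,0.03,0],10.6],
    [[0.014,0.03,0],10.6],
    [[0.014,0.03,0],10.6],
    [[0.014,0.03,0],10.6],
    [[0.014,0.03,0],10.6],
    [[0.014,0.03,0],10.6],
    [[0.014,0.03,0],10.6],
    [[0.014,0.03,0],10.6],
    [[0.014,0.03,0],10.6],
    [[0.014,0.025,0],10.6],
  ],
)

```text
clock: 1.98
ee_pos: [415.0, -25.2, 225.3]
eef_rot: [0.656, 0.258, 0.659, -0.263]
force: [0.8, 0.0, 0.4]
width: 0.196
```

```bash
python3 - <<'E'
from h import *
s=state(); print(s['joint_positions'].round(3),yaw(s)[0]-87.1,s['ee_pos'],s['width'],tow([-168,-1.5])-s['ee_pos'][:2])
E
```

```text
[-0.056 -0.228 -0.133  1.672 -0.006  0.698] -40.30532217390227 [414.99948103 -25.15416838 225.28311716] 0.19578886138265142 [ -4.66102336 -12.56352494]
```

arm_command(
  series=[
    [[-0.002,-0.004,-0.03],10.3],
    [[-0.002,-0.004,-0.03],10.3],
    [[-0.001,-0.004,-0.03],10.3],
    [[0,0,-0.03],10],
    [[0,0,-0.03],0],
    [[0,0,0],0],
  ],
)

```text
clock: 2.72
ee_pos: [409.2, -35.1, 69.4]
eef_rot: [0.706, 0.001, 0.708, -0.006]
force: [-0.0, 0.0, 0.4]
width: 0.201
```

```bash
python3 - <<'E'
from h import *
s=state(); print(s['joint_positions'].round(3),yaw(s)[0]-87.1,s['ee_pos'],s['force'],s['width'],tow([-168,-1.5])-s['ee_pos'][:2],toj(s['ee_pos']))
E
```

```text
[-0.081 -0.249 -0.451  1.372 -0.007 -0.071] 2.3303418864156953 [409.17007966 -35.09492444  69.38387845] [-0.00761392  0.04666839  0.38575734] 0.20073675771608718 [ 1.16837801 -2.62276887] [-169.29928204    1.06044721]
```

arm_command(
  series=[
    [[0,-0.0025,-0.025],-2.3],
    [[0,0,-0.02],0],
    [[0,0,-0.004],0],
    [[0,0,0],0],
  ],
)

```text
clock: 3.22
ee_pos: [411.5, -37.9, 24.4]
eef_rot: [0.707, 0.016, 0.706, -0.021]
force: [1.0, -0.2, -0.4]
width: 0.197
```

```bash
python3 - <<'E'
from h import *
s=state(); print(yaw(s)[0]-87.1,s['ee_pos'],s['force'],toj(s['ee_pos']))
p,d=snapshot("scene"); cv2.imwrite("pics/s2.png",cv2.resize(p[180:380,220:470],None,fx=3,fy=3))
E
```

```text
-0.10756793407540499 [411.51537561 -37.85819936  24.39074304] [ 1.0106151  -0.15229516 -0.36280909] [-166.81748992   -1.58091782]
```

View pics/s2.png

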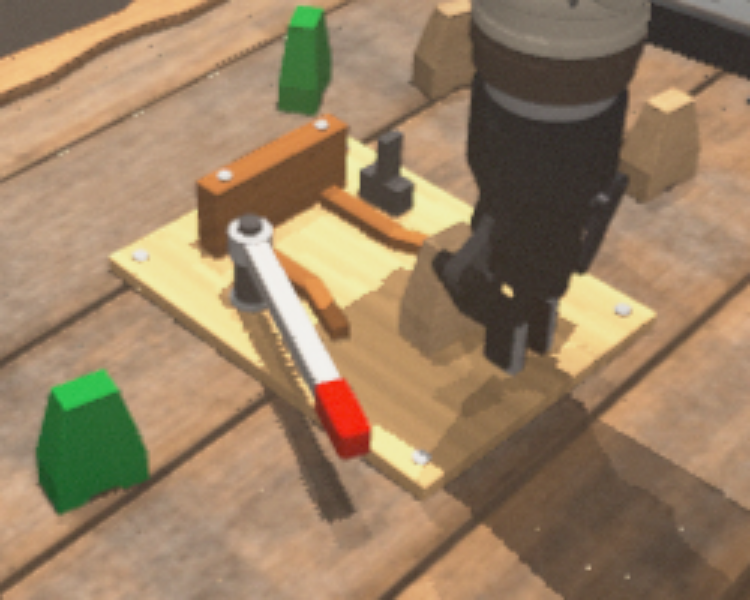

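Fingertips stand just behind the block, clear of the board. The knuckles stick out sideways, so I'll check their spread by height against the clamp hub before pushing.

```bash
python3 - <<'E'
from h import *
p,d=snapshot("scene"); W=cloud("scene",d)
q=W[(d>0)]; j=(q[:,:2]-O)@J
for z in range(15,150,8):
    m=(abs(q[:,2]-z)<4)&(j[:,0]>-215)&(j[:,0]<-140)&(abs(j[:,1])<95)
    if m.sum()>8: print(z,m.sum(),'y',np.percentile(j[m,1],[2,98]).round(),'x',np.percentile(j[m,0],[2,98]).round())
E
```

```text
15 1671 y [-91.  92.] x [-191. -141.]
23 10 y [-11.  15.] x [-177. -162.]
31 58 y [-15.  21.] x [-179. -165.]
39 91 y [-17.  23.] x [-179. -162.]
47 84 y [-14.  23.] x [-180. -162.]
55 77 y [-18.  23.] x [-179. -165.]
63 52 y [-17.  22.] x [-180. -168.]
71 108 y [-35.  41.] x [-182. -161.]
79 151 y [-43.  45.] x [-181. -159.]
87 122 y [-46.  49.] x [-184. -160.]
95 215 y [-49.  55.] x [-185. -157.]
103 167 y [-55.  59.] x [-185. -160.]
111 202 y [-56.  64.] x [-186. -160.]
119 283 y [-59.  65.] x [-188. -157.]
127 221 y [-16.  56.] x [-188. -164.]
135 150 y [-11.  43.] x [-188. -159.]
143 89 y [18. 40.] x [-180. -160.]
```

arm_command(
  series=[
    [[0,0,-0.005],0],
    [[0.005,0,0],0],
    [[0.006,0,0],0],
    [[0.006,0,0],0],
    [[0.006,0,0],0],
    [[0.006,0,0],0],
    [[0.006,0,0],0],
    [[0.006,0,0],0],
    [[0.006,-0.001,0],0],
    [[0.006,-0.001,0],0],
    [[0.006,-0.001,0],0],
    [[0,0,0],0],
  ],
)

```text
clock: 4.82
ee_pos: [476.1, -41.1, 20.4]
eef_rot: [0.708, 0.016, 0.705, -0.021]
force: [-0.1, 0.2, -0.5]
width: 0.203
```

```bash
python3 - <<'E'
from h import *
s=state(); print(yaw(s)[0]-87.1,s['ee_pos'],s['force'],toj(s['ee_pos']))
p,d=snapshot("top"); cv2.imwrite("pics/t2.png",cv2.resize(p[205:365,240:400],None,fx=3.7,fy=3.7,interpolation=cv2.INTER_CUBIC))
E
```

```text
-0.0963999918097187 [476.05498272 -41.12138731  20.44426957] [-0.08610302  0.15527563 -0.4531331 ] [-102.19544043   -1.58208067]
```

View pics/t2.png

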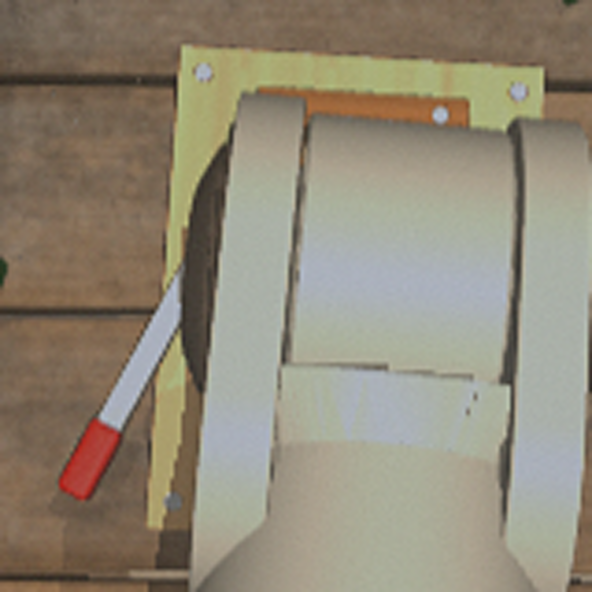

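The top view is blocked by the arm; only the clamp, still open, is visible. I'll keep pushing with a slight +y and use the scene camera.

arm_command(
  series=[
    [[0.006,0,0],0],
    [[0.006,0,0],0],
    [[0.006,0,0],0],
    [[0.006,0,0],0],
    [[0.006,0,0],0],
    [[0.006,-0.001,0],0],
    [[0.006,0,0],0],
    [[0,0,0],0],
  ],
)

```text
clock: 5.88
ee_pos: [520.8, -42.1, 20.3]
eef_rot: [0.708, 0.016, 0.706, -0.021]
force: [0.6, 0.7, -0.3]
width: 0.2
```

```bash
python3 - <<'E'
from h import *
s=state(); print(yaw(s)[0]-87.1,s['ee_pos'],s['force'],toj(s['ee_pos']))
p,d=snapshot("scene"); cv2.imwrite("pics/s3.png",cv2.resize(p[180:350,250:450],None,fx=3.5,fy=3.5,interpolation=cv2.INTER_CUBIC))
E
```

```text
-0.09593331768911639 [520.77653782 -42.12530522  20.29005505] [ 0.57173875  0.69153197 -0.34896091] [-57.48022248  -0.32724   ]
```

View pics/s3.png

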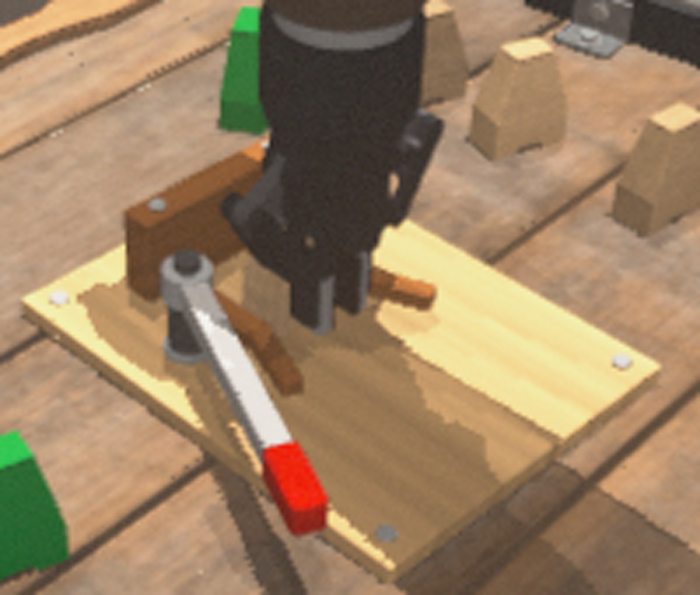

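Block upright ahead of the fingers between the rails, and the hub is clear. I'll continue to near contact.

arm_command(
  series=[
    [[0.006,0,0],0],
    [[0.006,0,0],0],
    [[0.006,-0.001,0],0],
    [[0.006,0,0],0],
    [[0.005,0,0],0],
    [[0.002,0,0],0],
    [[0,0,0],0],
  ],
)

```text
clock: 6.8
ee_pos: [553.6, -43.2, 20.2]
eef_rot: [0.708, 0.016, 0.706, -0.021]
force: [-0.3, -0.7, 0.5]
width: 0.197
```

arm_command(
  series=[
    [[0.002,0,0],0],
    [[0.002,0,0],0],
  ],
)

```text
clock: 7.05
ee_pos: [557.6, -43.2, 20.2]
eef_rot: [0.708, 0.016, 0.706, -0.021]
force: [-0.2, 0.1, -0.5]
width: 0.198
```

```bash
python3 - <<'E'
from h import *
s=state(); print(yaw(s)[0]-87.1,s['ee_pos'],s['force'],toj(s['ee_pos']))
E
```

```text
-0.09680294106253484 [557.569161   -43.18237543  20.24479321] [-0.21891683  0.12097366 -0.54703878] [-20.68114516   0.47427523]
```

arm_command(
  series=[
    [[0.0015,0,0],0],
    [[0.0015,0,0],0],
  ],
)

```text
clock: 7.3
ee_pos: [558.5, -43.2, 20.1]
eef_rot: [0.706, 0.016, 0.707, -0.021]
force: [-12.8, -0.1, 9.2]
width: 0.204
```

arm_command(
  series=[
    [[0.0015,0,0],0],
    [[0,0,0],0],
  ],
)

```text
clock: 7.55
ee_pos: [558.3, -43.2, 20.2]
eef_rot: [0.705, 0.016, 0.709, -0.021]
force: [0.3, 1.0, -0.9]
width: 0.198
```

A 12.8 N contact at TCP jig x = -19.8 matches the expected home position. Backing off, lifting and checking.

arm_command(
  series=[
    [[-0.008,0,0],0],
    [[-0.02,0.001,0],0],
    [[-0.025,0.001,0],0],
    [[-0.03,0.02,0.02],0],
    [[-0.04,0.03,0.04],0],
    [[-0.04,0.04,0.05],0],
    [[0,0.05,0],0],
    [[0,0.03,0],0],
  ],
  claw=0,
)

```text
clock: 8.55
ee_pos: [397.3, 123.2, 123.3]
eef_rot: [0.707, 0.019, 0.707, -0.022]
force: [0.5, -0.8, 0.0]
width: -0.0
```

```bash
python3 - <<'E'
from h import *
s=state(); print(yaw(s)[0]-87.1,s['ee_pos'],s['force'],toj(s['ee_pos']),s['width'])
p,d=snapshot("top"); a=cv2.resize(p[205:365,240:400],None,fx=3.7,fy=3.7,interpolation=cv2.INTER_CUBIC)
cv2.imwrite("pics/t4.png",a)
E
```

```text
-0.38162788000623493 [397.32339302 123.20688421 123.29493643] [ 0.45292969 -0.83874263  0.02379641] [-189.12170976  158.56244074] -6.849899543867362e-05
```

View pics/t4.png

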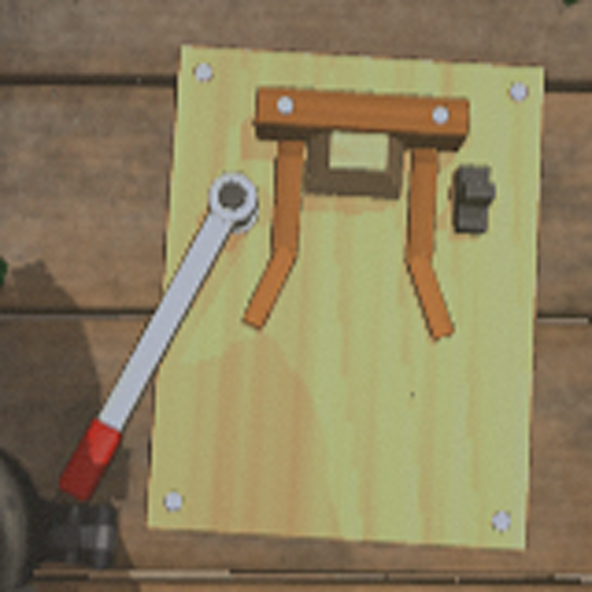

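```bash
python3 - <<'E'
from h import *
c=lambda x,y:(240+(x+.5)/3.7-.5,205+(y+.5)/3.7-.5)
for q in [(329,167),(386,171)]: print('top near',toj(ray(c(*q),76)).round(1))
for q in [(304,190),(400,197)]: print('foot near',toj(ray(c(*q),12)).round(1))
pv=np.array([-20,64.])
prev=None
for th in [1.99]+list(np.arange(1.8,-.05,-.15)):
    s,k=np.sin(th),np.cos(th); off=9+11*abs(k)+14.5*abs(s)+(8 if prev is None else 0)
    w=tow(pv+150*np.array([-s,-k])-off*np.array([k,-s])); print(round(th,2),w.round(), None if prev is None else (w-prev).round(1)); prev=w
E
```

```text
top near [-4.5 15.7]
top near [ -4.8 -13.1]
foot near [-6.7 27.3]
foot near [ -7.4 -24.6]
1.99 [443. 119.] None
1.8 [424.  86.] [-19.1 -32.8]
1.65 [416.  64.] [ -8.5 -22.5]
1.5 [411.  41.] [ -4.9 -22.3]
1.35 [409.  20.] [ -1.7 -21.4]
1.2 [411.  -2.] [  1.4 -21.8]
1.05 [415. -24.] [  4.7 -21.8]
0.9 [424. -45.] [  8.1 -21.2]
0.75 [435. -65.] [ 11.5 -20.1]
0.6 [450. -83.] [ 14.7 -18.3]
0.45 [467. -99.] [ 17.6 -16. ]
0.3 [ 488. -112.] [ 20.2 -13.2]
0.15 [ 510. -122.] [22.4 -9.9]
0.0 [ 534. -129.] [23.9 -6.2]
```

The block is home: near top edge at jig x ≈ -4.6 puts its centre at about +5, y ≈ +1, square. The clamp is still open at ≈1.99. Now to the outer side of the red end.

arm_command(
  series=[
    [[0.026,0.004,0],0],
    [[0.026,0.004,0],0],
    [[0,0,-0.03],0],
    [[0,0,-0.03],0],
    [[0,0,-0.012],0],
    [[0,0,0],0],
  ],
)

```text
clock: 9.35
ee_pos: [450.3, 134.8, 51.0]
eef_rot: [0.709, 0.018, 0.705, -0.019]
force: [0.3, -0.6, 0.0]
width: 0.001
```

arm_command(
  series=[
    [[-0.007,-0.012,-0.003],0],
    [[-0.007,-0.012,0],0],
    [[-0.006,-0.012,0],0],
    [[-0.006,-0.012,0],0],
    [[-0.004,-0.011,0],0],
    [[-0.004,-0.011,0],0],
    [[-0.003,-0.011,0],0],
    [[-0.002,-0.011,0],0],
    [[-0.001,-0.011,0],0],
    [[-0.001,-0.011,0],0],
    [[0,0,0],0],
  ],
)

```text
clock: 10.72
ee_pos: [407.8, 12.6, 51.2]
eef_rot: [0.711, 0.019, 0.703, -0.019]
force: [-0.0, -0.3, -0.3]
width: -0.001
```

```bash
python3 - <<'E'
from h import *
s=state(); print(yaw(s)[0]-87.1,s['ee_pos'],s['force'])
p,d=snapshot("scene"); cv2.imwrite("pics/s5.png",cv2.resize(p[180:350,250:450],None,fx=3.5,fy=3.5,interpolation=cv2.INTER_CUBIC))
E
```

```text
-0.20016208552671344 [407.82326839  12.58041923  51.19604581] [-0.03985036 -0.28004908 -0.25387433]
```

View pics/s5.png

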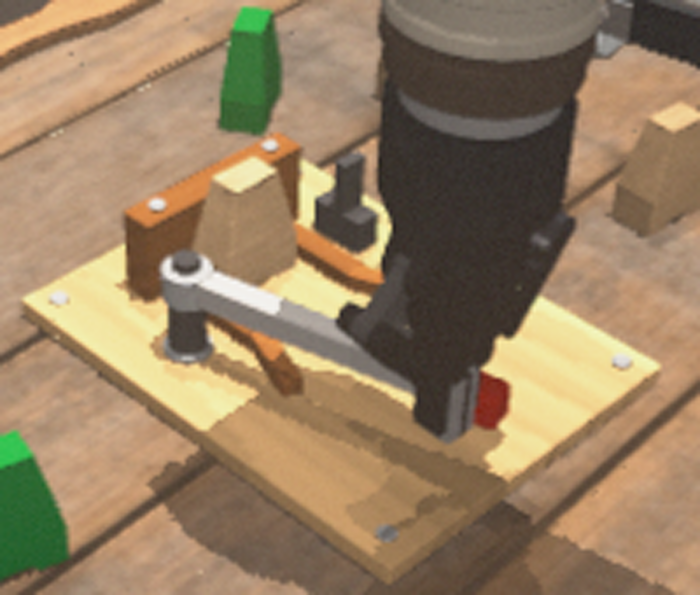

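The red end is being pushed, the block stands untouched at the stop, and the arm is at about 1.3 rad. Continuing round the arc.

arm_command(
  series=[
    [[0.001,-0.008,-0.002],0],
    [[0.002,-0.007,0],0],
    [[0.002,-0.011,0],0],
    [[0.003,-0.011,0],0],
    [[0.004,-0.011,0],0],
    [[0.004,-0.01,0],0],
    [[0.006,-0.01,0],0],
    [[0.006,-0.01,0],0],
    [[0.007,-0.009,0],0],
    [[0.008,-0.009,0],0],
    [[0,0,0],0],
  ],
)

```text
clock: 12.15
ee_pos: [454.1, -89.9, 48.6]
eef_rot: [0.711, 0.019, 0.703, -0.019]
force: [0.4, -1.2, -0.5]
width: 0.003
```

arm_command(
  series=[
    [[0.007,-0.005,0],0],
    [[0.007,-0.005,0],0],
    [[0.01,-0.006,0],0],
    [[0.01,-0.006,0],0],
    [[0.01,-0.005,0],0],
    [[0.01,-0.004,0],0],
    [[0.008,-0.003,0],0],
    [[0.006,-0.002,0],0],
    [[0,0,0],0],
  ],
)

```text
clock: 13.28
ee_pos: [527.0, -128.1, 48.2]
eef_rot: [0.71, 0.019, 0.703, -0.018]
force: [-0.2, -0.2, -0.1]
width: 0.002
```

```bash
python3 - <<'E'
from h import *
s=state(); print(yaw(s)[0]-87.1,s['ee_pos'],s['force'],toj(s['ee_pos']))
p,d=snapshot("scene"); cv2.imwrite("pics/s6.png",cv2.resize(p[180:350,250:450],None,fx=3.5,fy=3.5,interpolation=cv2.INTER_CUBIC))
E
```

```text
-0.1176842781252958 [ 526.97613545 -128.08257487   48.18792265] [-0.1760997  -0.21109255 -0.05505496] [-46.94953111 -85.86198006]
```

View pics/s6.png

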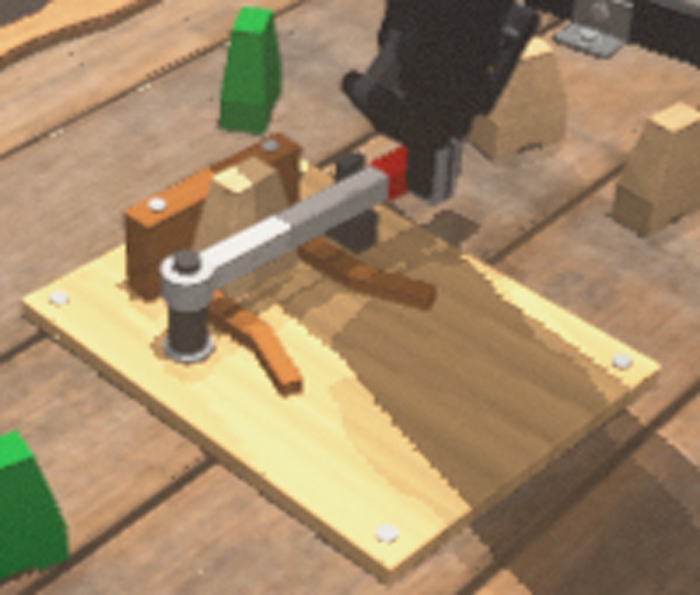

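The clamp is nearly shut. Creeping on to the catch while watching the force.

arm_command(
  series=[
    [[0.003,0,0],0],
    [[0.003,-0.001,0],0],
  ],
)

```text
clock: 13.58
ee_pos: [532.5, -128.9, 48.4]
eef_rot: [0.71, 0.019, 0.704, -0.019]
force: [-1.2, 0.8, 0.0]
width: -0.006
```

arm_command(
  series=[
    [[0.002,0,0],0],
    [[0.002,0,0],0],
  ],
)

```text
clock: 13.82
ee_pos: [533.9, -129.0, 48.2]
eef_rot: [0.708, 0.019, 0.706, -0.019]
force: [-15.3, -0.4, 9.1]
width: 0.001
```

arm_command(
  series=[
    [[0.002,0,0],0],
  ],
)

```text
clock: 13.95
ee_pos: [533.8, -129.0, 48.3]
eef_rot: [0.707, 0.019, 0.707, -0.019]
force: [-13.6, -0.4, 9.9]
width: 0.004
```

Hard stop at x = 534, exactly where shut was predicted. Taking the hand away.

arm_command(
  series=[
    [[-0.01,0,0],0],
    [[-0.03,0,0],0],
    [[-0.04,0,0.02],0],
    [[-0.04,-0.02,0.05],0],
    [[-0.04,-0.03,0.05],0],
    [[-0.04,-0.04,0.03],0],
    [[-0.03,-0.05,0],0],
    [[0,-0.05,0],0],
    [[0,0,0],0],
  ],
)

```text
clock: 15.08
ee_pos: [304.8, -316.5, 193.1]
eef_rot: [0.709, 0.015, 0.704, -0.021]
force: [0.5, 1.2, -0.5]
width: 0.003
```

```bash
python3 - <<'E'
from h import *
s=state(); print(s['ee_pos'],s['force'],s['clock'])
p,d=snapshot("top"); cv2.imwrite("pics/t7.png",cv2.resize(p[205:365,240:400],None,fx=3.7,fy=3.7,interpolation=cv2.INTER_CUBIC))
o=cv2.imread("pics/top1.png")
df=cv2.absdiff(p,o).max(2)
for n,(u,v) in dict(a=(445,222),b=(447,259),c=(446,312),roll=(194,210)).items(): print(n,np.median(df[v-15:v+15,u-20:u+20]),(df[v-15:v+15,u-20:u+20]>50).sum())
E
```

```text
[ 304.78868697 -316.48122395  193.12754036] [ 0.46108021  1.24914986 -0.51158355] 15.075
a 3.0 0
b 3.0 0
c 3.0 0
roll 3.0 0
```

View pics/t7.png

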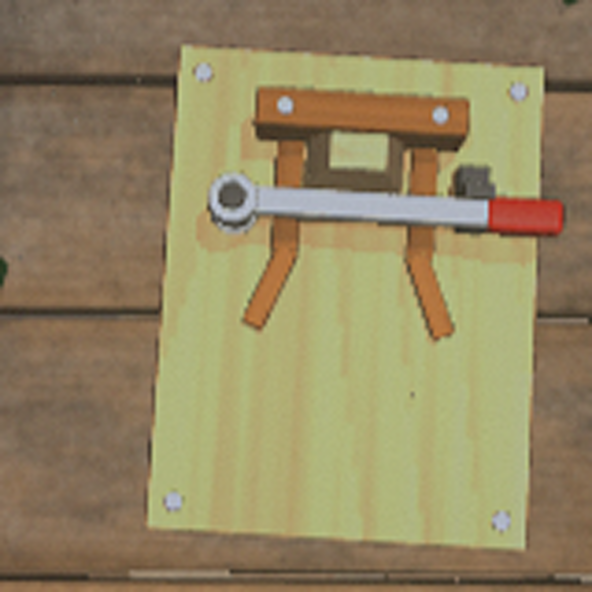

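The clamp lies against the catch: in-image slope 0.068 against the board's 0.061, so about 0.01 rad from shut. The block is home and square. Handing in.

```bash
python3 -c "
from rig import job_done; print(job_done())"
```

```text
the job is handed in; nothing more can be done
None
```

The block is fully home against the back stop and the clamp arm is shut against its catch. I handed the job in at about 15 s of the 58 s allowed; the hand-in reports no verdict.

- **Block:** I pushed it along the board with both fingertips, low down and slightly open. Contact against the stop came at about 13 N, with the hand 1 mm from the position I had worked out for home. The picture after the hand backed off showed it about 5 mm past the nest point, about 1 mm off the middle line, square and upright. The clamp was still open then, at about 1.99 rad.
- **Clamp:** I pushed the red end round with the closed fingertips to a hard stop of about 15 N, at the position predicted for fully shut. The last picture puts it within about 0.01 rad of shut.
- **Hand and bystanders:** The hand is clear of everything. The before and after top pictures show no change at the three spare blocks or the abrasive roll.

No check failed or disagreed. The first depth readings at object edges were unreliable, so I measured positions from pixel rays at known heights instead.

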